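# Cap the tube ends for back-purging from a nested stack of purge plugs

## Task

The four stainless tube ends are about to be purged with argon: take the nested stack of purge plugs apart and seat each plug in the one tube whose bore it fits, fully home with its flange flat on the tube's end and the brass stem up. Leave the tubes standing where they are, and do not disturb the safety glasses or the small steel plate lying beside.

Things in the scene. Friction and masses are not known exactly. Their poses are not given: they have to be found in the camera images.
- plug_38: off-white purge plug for the smallest tube, top of the stack, 40 g. All: round, 47 mm tall, origin at centre of underside, z along the axis; from z=0 to 22 mm a tapered body that enters the bore, 22 to 27 mm a flange that rests on the tube's end, 27 to 47 mm a brass stem, 12 mm diameter, to grip from above. Flange 46 mm diameter, body 30 mm under the flange, 19 mm at the tip
- plug_51: grey-blue purge plug for the second smallest tube, second from the top, 55 g; form as plug_38, flange 59 mm diameter, body tapering from 42 to 31 mm. Each plug has a hole from below, 15 mm diameter, 22 mm deep, that takes the stem of the plug beneath: stacked plugs stand 27 mm apart in height, flange under tip, and must be lifted straight up 20 mm to come free
- plug_64: dark red purge plug for the second largest tube, third from the top, 70 g; form as plug_38, flange 71 mm diameter, body tapering from 55 to 44 mm; every plug has a thin grey steel disc let into its flange's top, so that from above its colour shows as a ring
- plug_76: black purge plug for the largest tube, at the bottom of the stack, standing loose on the bench, 86 g; form as plug_38, flange 84 mm diameter, body tapering from 68 to 57 mm
- tube_38: smallest stainless tube end, standing loose and upright on its ferrule foot, 0.35 kg, 38 mm outside diameter, bore 34 mm, foot 50 mm diameter and 6 mm high. All tubes: round, 56 mm tall, open at the top, origin at the centre of the underside, z up along the axis; a seated plug's origin is 34 mm above the tube's origin
- tube_51: second smallest stainless tube end, 51 mm outside diameter, bore 46 mm, foot 64 mm diameter, 0.45 kg; else as tube_38
- tube_64: second largest stainless tube end, 64 mm outside diameter, bore 59 mm, foot 78 mm diameter, 0.55 kg; else as tube_38
- tube_76: largest stainless tube end, 76 mm outside diameter, bore 72 mm, foot 91 mm diameter, 0.65 kg; else as tube_38
- steel_coupon: small dark steel plate, 40x60 mm, 6 mm thick, lying on the bench, origin at the centre of its underside; a bystander, not to be disturbed
- safety_glasses: clear safety glasses, 147x150 mm, 48 mm tall, lying on the bench, origin at the centre of the underside; a bystander, not to be disturbed

How it is judged:
At the end, for the whole second after the job is handed in: Each plug sits in the tube of its own size: axes within 5 mm, plug origin 31 to 37 mm above the tube's origin (flange on the tube's end), plug tilted less than 0.08 rad, at rest; every tube upright within 0.08 rad and within 30 mm of where it started (horizontal distance between plug_38 and tube_38 below 0.005 m and z of plug_38 in the frame of tube_38 between 0.031 and 0.037 m and angle between each of plug_38, tube_38, plug_51, tube_51, plug_64, tube_64, plug_76, tube_76's own z axis and vertical below 0.08 rad and linear speed of each of plug_38, plug_51, plug_64, plug_76 below 0.02 m/s and distance of each of tube_38, tube_51, tube_64, tube_76 from where it was at the start of the episode below 0.03 m and horizontal distance between plug_51 and tube_51 below 0.005 m and z of plug_51 in the frame of tube_51 between 0.031 and 0.037 m and horizontal distance between plug_64 and tube_64 below 0.005 m and z of plug_64 in the frame of tube_64 between 0.031 and 0.037 m and horizontal distance between plug_76 and tube_76 below 0.005 m and z of plug_76 in the frame of tube_76 between 0.031 and 0.037 m); the robot touches nothing.
It fails at once if a tube is knocked over (angle between any of tube_38, tube_51, tube_64, tube_76's own z axis and vertical above 0.6 rad).
It fails at once if the small steel plate is shoved more than 20 mm (distance of steel_coupon from where it was at the start of the episode above 0.02 m).
It fails at once if the safety glasses are shoved more than 20 mm (distance of safety_glasses from where it was at the start of the episode above 0.02 m).
It also fails if it takes over 106 s, if anything falls off the work surface, if the arm or the gripper's body presses on something with over 40 N, if the wrist force passes 120 N, or if a joint passes its speed limit or range.

## Robot

A 6-joint arm with a two-finger parallel gripper is mounted at the origin on a cart in front of the work surface, level with it; the furniture and walls round the work are solid. World frame = base frame: x ahead of the robot, y to its left, z up, the work surface at z = 0. Lengths are in m, angles in rad, forces in N, time in s.
With the tool pointing down it reaches from about 0.35 to 0.775 m from the base axis. Payload 7.3 kg.
Tool frame: the origin (TCP) lies at the very end of the fingers, on their centre line; the grasp point (between the pads) lies 19 mm behind it; z points along the fingers, x is the direction in which the jaws open and shut, and the axes are right-handed (so a half turn about z gives the same grasp; the last joint's range is limited). The gripper opens to 92 mm and grips with 3 to 60 N. Pads are 19 mm wide; open, the fingers measure 130 mm over their backs; the gripper's body (75 mm by 190 mm) begins 47 mm behind the grasp point.
Start: joints at [-1.317, 0.342, 1.524, -0, 1.275, -0.146], TCP at [0.204, -0.484, 0.227] pointing down, gripper open.
Joint ranges: [-2.53, 2.53], [-0.77, 2.02], [0.04, 2.7], [-1, 4.14], [0.28, 2.66], [-3.11, 3.11]. Speed limits (rad/s): [2.57, 2.57, 3.14, 3.14, 3.14, 3.14].

## Interface

Orientations are given as [roll, pitch, yaw] about the fixed x, y, z axes, in that order (R = Rz(yaw) Ry(pitch) Rx(roll)).
In Python, from cell import observe, read_camera, camera_params, hand_in gives the robot as it stands.
- The arm moves only by the tool apply_moves, never from a script. Its argument "increments" is a list of rows, each an object with "grip": the opening, from 0 (shut) to 1 (fully open); "linear": the shift along the world's x, y, z in mm, a list of three; "turn": the turn, a rotation vector about the world's x, y, z in units of 6 degrees (1.0 is 6 degrees), a list of three. A call has 1 to 10 rows; each row is the pose to reach, as a shift and turn from the pose commanded when the call began; what a row does not reach only later rows make up. A row lasts 1/10 s, in which the tool goes at most 50 mm and 8.59 degrees, less where a joint would pass 70% of its speed; a pose out of reach is approached as far as the arm can. A call with a gripper value outside its range is refused whole. The fingers move at their own pace and stop on an object; "grip_force" is the grip in N (left out, the last holds). Time passes only in rows, so rows that repeat a pose let the fingers close. It gives the time, the measured TCP pose, the force and the opening at its end, in the units of the state.
- observe(): the state, without advancing time (a new reading comes with each control period).
- read_camera(name): name is "scene" or "top" or "wrist"; returns the picture (480x640x3 uint8, red, green, blue); there is no depth.
- camera_params(name): a dict with "camera_matrix" (3x3 intrinsics, pixels), "world_to_cam" (4x4, takes a point from world to camera coordinates); the wrist camera has in their place "hand_eye" (4x4, takes a point from camera to tool coordinates, whose origin is the TCP and whose axes are the tool frame's). Camera axes: x right, y up, looking along -z (the intrinsics and any distortion apply to the point x, -y, -z); pixel columns grow to the right and rows downward; lengths in m; the calibration is good to about 2 mm. The wrist camera is an equidistant fisheye: a pixel r from the principal point sees the ray r / f radians off the axis. A picture is of the moment at which its call begins: read the wrist's pose just before it. camera_params takes no time and is no camera call.
- hand_in(): hands the job in, once; it reports no verdict.
The state is a dict: "time": time; "qpos": joint angles; "qvel": joint speeds; "joint_efforts": joint torques, N m; "tool_pos": TCP position; "tool_rot": TCP orientation; "contact_force": force on the tool from outside, world axes, zero at the start; "torque": the same for the moment, N m; "opening": finger opening in m.
Only numpy, scipy, OpenCV 4.12 (cv2) and the standard library are available. Lean on these libraries where they do the work, as an engineer would, in place of code of your own. Each camera call takes 0.05 s, during which the arm holds its last target.

## Working session

There is one attempt and no reset: what is moved stays moved. The work goes in short steps, Python scripts to look and compute and a tool call to move; the robot and the scene stay as the last step left them, time stands still between calls to the robot, and variables do not carry over. Pictures are saved under pics/ and viewed, and the job is handed in when it is done.

Besides the shell and the picture viewer there is one more tool, called as name(argument=value, ...), one argument or row to a line, values as JSON. apply_moves: Moves the arm, as the interface text tells. Its arguments: {"type":"object","properties":{"increments":{"type":"array","items":{"type":"object","properties":{"grip":{"type":"number"},"linear":{"type":"array","items":{"type":"number"}},"turn":{"type":"array","items":{"type":"number"}}}}},"grip_force":{"type":"number"}},"required":["increments"]}

```bash
mkdir -p pics; ls; python3 - <<'E'
from cell import *
import cv2
s=observe();print(s)
for n in("scene","top","wrist"):
    im=read_camera(n);cv2.imwrite(f"pics/{n}0.png",im[:,:,::-1]);p=camera_params(n)
    for k,v in p.items():print(n,k,v)
E
```

```text
pics
{'time': 0.0, 'qpos': array([-1.31702803e+00,  3.42743415e-01,  1.52501818e+00, -1.95728258e-05,
        1.27539851e+00, -1.46029178e-01]), 'qvel': array([-6.47678334e-04,  2.22123923e-03, -2.01752919e-03,  8.30520173e-04,
        1.32524475e-03, -1.32797670e-05]), 'joint_efforts': array([-1.67257822e-03, -4.31255865e+01, -2.44218671e+01,  7.18111242e-02,
        5.61797374e-02, -9.93968547e-05]), 'tool_pos': array([ 0.20424379, -0.48319803,  0.22603382]), 'tool_rot': array([-3.14138309e+00,  1.55349492e-03, -1.17099298e+00]), 'contact_force': array([-0.30851991, -0.36203709,  0.23491771]), 'torque': array([-0.10047878, -0.0452373 , -0.02114862]), 'opening': 0.09160758115772202}
scene camera_matrix [[500.02545092   0.         324.68069413]
 [  0.         500.02545092 229.18022562]
 [  0.           0.           1.        ]]
scene world_to_cam [[-0.86773729 -0.4969967  -0.00512603  0.57721979]
 [ 0.33723919 -0.59632023  0.72847232 -0.1677828 ]
 [-0.3651051   0.63039389  0.68505606 -0.81051247]
 [ 0.          0.          0.          1.        ]]
top camera_matrix [[454.69974246   0.         315.92743105]
 [  0.         454.69974246 234.51273226]
 [  0.           0.           1.        ]]
top world_to_cam [[-0.00493416 -0.99996177  0.00721935  0.15071624]
 [ 0.98775273 -0.00374778  0.15598234 -0.54704801]
 [-0.15594932  0.00790058  0.98773346 -0.93369653]
 [ 0.          0.          0.          1.        ]]
wrist camera_matrix [[371.64829954   0.         323.80092727]
 [  0.         371.64829954 240.48355838]
 [  0.           0.           1.        ]]
wrist hand_eye [[ 9.99995925e-01  2.80997952e-03  5.04732210e-04  6.03730580e-04]
 [ 2.83158338e-03 -9.53615769e-01 -3.01013201e-01 -8.13962603e-02]
 [-3.64520335e-04  3.01013403e-01 -9.53619840e-01 -1.58746228e-01]
 [ 0.00000000e+00  0.00000000e+00  0.00000000e+00  1.00000000e+00]]
```

View pics/scene0.png

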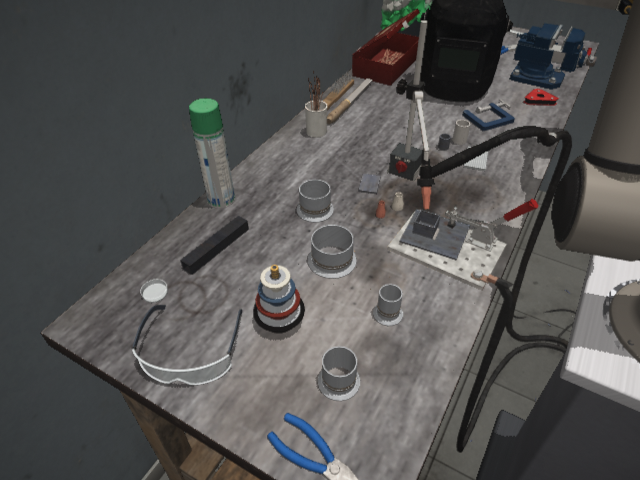

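View pics/top0.png

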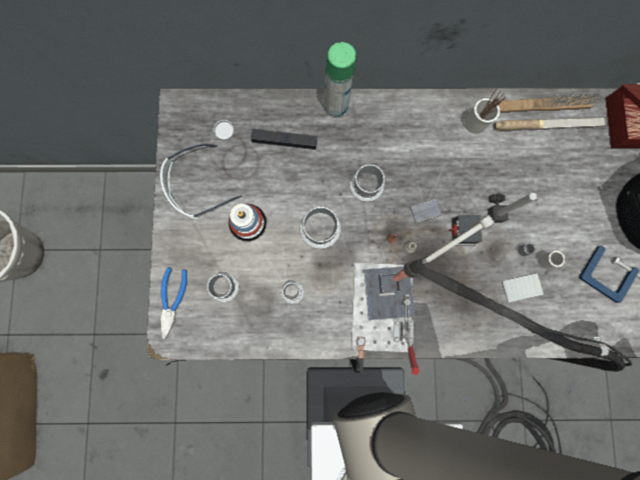

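View pics/wrist0.png

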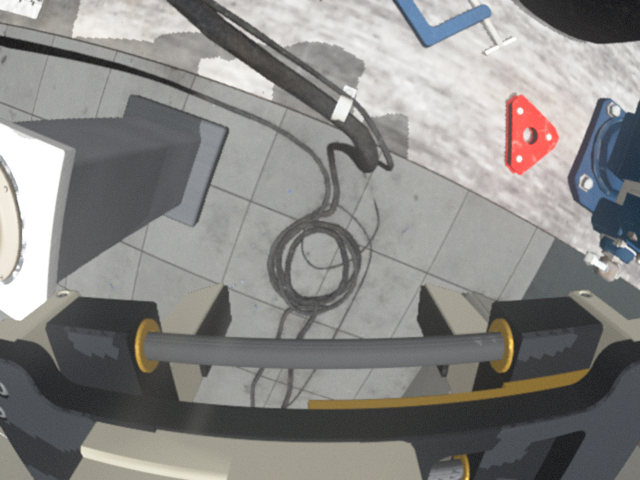

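The scene and top views show the stack at top (247,222), tube_76 at (320,228), tube_64 at (369,182), tube_51 at (222,287) and tube_38 at (291,292). The glasses are at (200,180), the coupon is probably at (426,210), and the torch stand is near (470,230) to (535,197). Next I'll zoom in.

```bash
cat > h.py <<'E'
import numpy as np, cv2
from cell import *
P={n:camera_params(n) for n in("scene","top","wrist")}
def proj(n,X):
    X=np.atleast_2d(X);p=P[n];W=np.array(p["world_to_cam"]);K=np.array(p["camera_matrix"])
    c=X@W[:3,:3].T+W[:3,3]; q=np.c_[c[:,0],-c[:,1],-c[:,2]]; q=q/q[:,2:]
    return (q@K.T)[:,:2]
def ray(n,uv):
    p=P[n];W=np.array(p["world_to_cam"]);K=np.array(p["camera_matrix"])
    d=np.linalg.solve(K,np.array([uv[0],uv[1],1.]));d=np.array([d[0],-d[1],-d[2]])
    R=W[:3,:3];return -R.T@W[:3,3],R.T@d
def atz(n,uv,z):
    o,d=ray(n,uv);return o+d*(z-o[2])/d[2]
def tri(a,b):
    (o1,d1),(o2,d2)=ray("top",a),ray("scene",b)
    d1/=np.linalg.norm(d1);d2/=np.linalg.norm(d2)
    t=np.linalg.lstsq(np.c_[d1,-d2],o2-o1,rcond=None)[0]
    A,B=o1+d1*t[0],o2+d2*t[1];return (A+B)/2,np.linalg.norm(A-B)
E
python3 - <<'E'
from h import *
for k,uv in dict(stack=(240,212),t76=(320,228),t64=(369,182),t51=(222,287),t38=(291,292)).items(): print(k,atz("top",uv,.056))
# torch stand: triangulate
for k,a,b in [("poletop",(533,197),(423,22)),("rodknob",(496,198),(402,88)),("torchtip",(397,278),(426,205)),("hosetop",(412,266),(425,160)),("handle",(413,368),(522,210)),("rodjoint",(497,213),(418,92)),("can",(342,52),(204,104))]: print(k,*tri(a,b))
t=cv2.imread("pics/top0.png")[110:330,150:460];cv2.imwrite("pics/topc.png",cv2.resize(t,None,fx=2.55,fy=2.55,interpolation=3))
t=cv2.imread("pics/scene0.png")[160:410,120:500];cv2.imwrite("pics/scenec.png",cv2.resize(t,None,fx=2.1,fy=2.1,interpolation=3))
E
```

```text
stack [0.59471886 0.30995179 0.056     ]
t76 [0.55950422 0.13972623 0.056     ]
t64 [0.65981553 0.03336175 0.056     ]
t51 [0.4360123  0.34391483 0.056     ]
t38 [0.42503788 0.20073239 0.056     ]
poletop [ 0.55993842 -0.17911607  0.33500114] 0.0040236976439395325
rodknob [ 0.58877742 -0.17963472  0.19925938] 0.000814270404781257
torchtip [ 0.45365552 -0.01780383  0.06784954] 0.0028249698974317492
hosetop [ 0.47168886 -0.02988615  0.15674424] 0.005127148916309619
handle [ 0.28556083 -0.03278442  0.11549183] 0.013493909828581147
rodjoint [ 0.55801333 -0.18055834  0.19865714] 0.006870262218991908
can [0.86065841 0.09923494 0.22559603] 0.00209975477963069
```

View pics/topc.png

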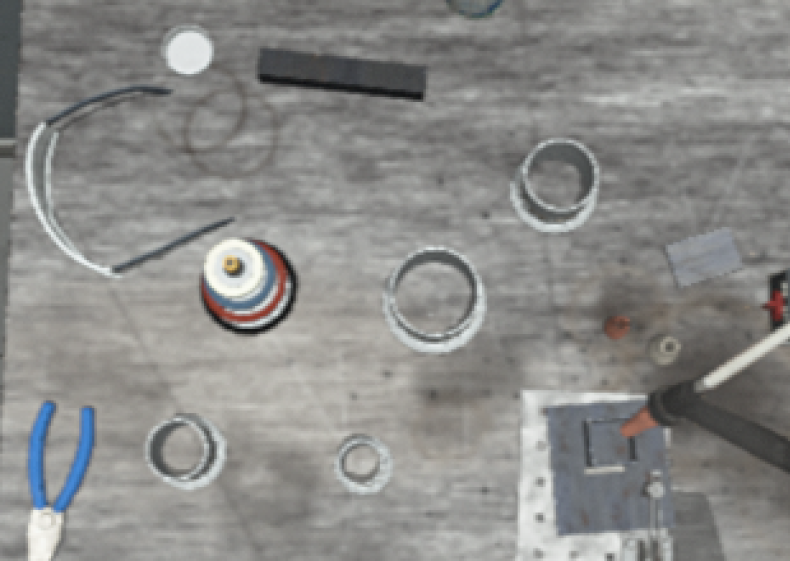

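View pics/scenec.png

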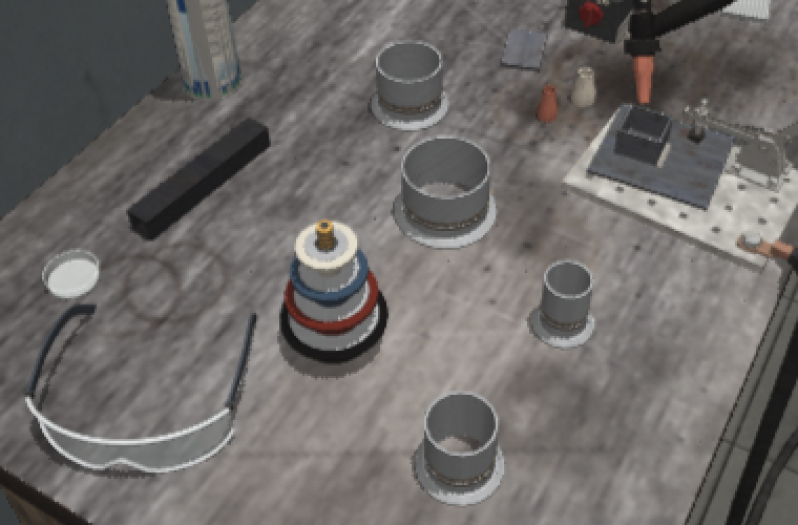

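```bash
python3 - <<'E'
from h import *
a=lambda u,v:(u/2.548+150,v/2.55+110)
b=lambda u,v:(u/2.1+120,v/2.1+160)
for k,p,q in [("t76",(434,293),(445,175)),("t64",(560,175),(409,67)),("t51",(180,447),(461,425)),("t38",(360,460),(567,281)),("stem",(231,263),(324,224)),
 ("glend",(234,219),(254,315)),("hose",(0,0),(0,0))]:
    print(k,*tri(a(*p),b(*q)))
print(tri((500,310),(500,138)),tri((555,340),(545,133)))
# foot/plug_76 flange
T=cv2.imread("pics/top0.png");
for n,c,s,o in(("top",(235,255),5,(60,65)),("scene",(330,330),3.2,(100,90))):
    I=cv2.imread(f"pics/{n}0.png")
    est=dict(t76=(38,56),t64=(32,56),t51=(25.5,56),t38=(19,56))
E
```

```text
t76 [0.56907915 0.13914187 0.04548527] 0.0021148055888649646
t64 [0.67001609 0.03051575 0.04767668] 0.0006447772329702351
t51 [0.44030302 0.34838776 0.04891818] 0.0008954733605030245
t38 [0.42871827 0.20036004 0.053058  ] 0.0005590039656425068
stem [0.57880599 0.29755199 0.12857215] 0.0033582341883087465
glend [0.64502608 0.31612514 0.0023142 ] 0.003889972238128813
hose [0.69641099 0.40587969 0.34705852] 0.006276063764794136
(array([ 0.38432051, -0.19957627,  0.13564925]), np.float64(0.005139314299492826)) (array([ 0.31998831, -0.31796021,  0.10214969]), np.float64(0.016730144385198018))
```

apply_moves(
  increments=[
    {"grip": 1,"linear": [0,0,50],"turn": [0,0,0]},
    {"grip": 1,"linear": [0,0,100],"turn": [0,0,0]},
    {"grip": 1,"linear": [0,0,150],"turn": [0,0,0]},
    {"grip": 1,"linear": [0,0,190],"turn": [0,0,0]},
    {"grip": 0.4,"linear": [20,45,190],"turn": [0,0,0]},
    {"grip": 0.4,"linear": [40,90,190],"turn": [0,0,0]},
    {"grip": 0.4,"linear": [60,135,190],"turn": [0,0,0]},
    {"grip": 0.4,"linear": [80,180,190],"turn": [0,0,0]},
    {"grip": 0.4,"linear": [100,225,190],"turn": [0,0,0]},
    {"grip": 0.4,"linear": [120,270,190],"turn": [0,0,0]},
  ],
)

```text
time: 1.15
tool_pos: [0.3246, -0.2117, 0.4166]
tool_rot: [-3.141, -0.0, -1.172]
contact_force: [0.8, 0.5, -0.1]
opening: 0.0483
```

apply_moves(
  increments=[
    {"grip": 0.4,"linear": [20,45,0]},
    {"grip": 0.4,"linear": [40,90,0]},
    {"grip": 0.4,"linear": [60,135,0]},
    {"grip": 0.4,"linear": [80,180,0]},
    {"grip": 0.4,"linear": [100,225,0]},
    {"grip": 0.4,"linear": [120,270,0]},
    {"grip": 0.4,"linear": [140,315,0]},
    {"grip": 0.4,"linear": [160,360,0]},
    {"grip": 0.4,"linear": [176,400,0]},
    {"grip": 0.4,"linear": [176,400,0]},
  ],
)

```text
schema error: expected keys grip, linear, turn
```

```bash
python3 - <<'E'
from h import *
import json
s=observe();im=read_camera("wrist");cv2.imwrite("pics/w1.png",im[:,:,::-1])
json.dump([list(s["tool_pos"]),list(s["tool_rot"])],open("pics/w1.json","w"));print(s["tool_pos"],s["tool_rot"],s["qpos"])
E
```

```text
[ 0.32455805 -0.21166596  0.41664754] [-3.14146188e+00 -7.18154724e-05 -1.17160980e+00] [-7.76446946e-01 -5.06928195e-03  1.43924044e+00  9.39222643e-05
  1.70730487e+00  3.95175635e-01]
```

View pics/w1.png

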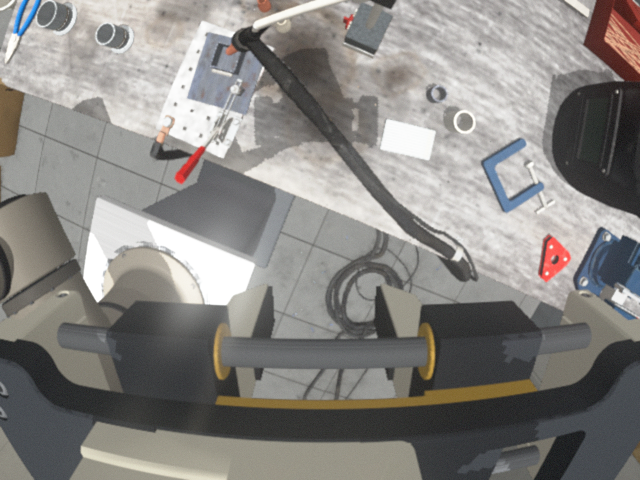

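The move was refused because it left out the turn key. This view looks over the hose, and the tubes are only at the far left edge. I'll repeat the move with turn included.

apply_moves(
  increments=[
    {"grip": 0.4,"linear": [20,45,0],"turn": [0,0,0]},
    {"grip": 0.4,"linear": [40,90,0],"turn": [0,0,0]},
    {"grip": 0.4,"linear": [60,135,0],"turn": [0,0,0]},
    {"grip": 0.4,"linear": [80,180,0],"turn": [0,0,0]},
    {"grip": 0.4,"linear": [100,225,0],"turn": [0,0,0]},
    {"grip": 0.4,"linear": [120,270,0],"turn": [0,0,0]},
    {"grip": 0.4,"linear": [140,315,0],"turn": [0,0,0]},
    {"grip": 0.4,"linear": [160,360,0],"turn": [0,0,0]},
    {"grip": 0.4,"linear": [176,400,0],"turn": [0,0,0]},
    {"grip": 0.4,"linear": [176,400,0],"turn": [0,0,0]},
  ],
)

```text
time: 2.2
tool_pos: [0.5012, 0.1906, 0.4146]
tool_rot: [3.139, 0.002, -1.166]
contact_force: [-1.2, -1.3, -0.1]
opening: 0.0364
```

```bash
cat >> h.py <<'E'
import json
from scipy.spatial.transform import Rotation as Ro
def snap(name):
    s=observe();im=read_camera("wrist");cv2.imwrite(f"pics/{name}.png",im[:,:,::-1])
    json.dump([list(s["tool_pos"]),list(s["tool_rot"])],open(f"pics/{name}.json","w"));print(s["tool_pos"],s["tool_rot"])
def wpose(name):
    p,r=json.load(open(f"pics/{name}.json"));T=np.eye(4);T[:3,:3]=Ro.from_euler("xyz",r).as_matrix();T[:3,3]=p
    return T@np.array(P["wrist"]["hand_eye"])
def wproj(name,X):
    T=np.linalg.inv(wpose(name));c=np.atleast_2d(X)@T[:3,:3].T+T[:3,3]
    q=np.c_[c[:,0],-c[:,1],-c[:,2]];r=np.hypot(q[:,0],q[:,1]);th=np.arctan2(r,q[:,2]);K=np.array(P["wrist"]["camera_matrix"])
    return np.c_[K[0,2]+K[0,0]*th*q[:,0]/r,K[1,2]+K[1,1]*th*q[:,1]/r]
def wray(name,uv):
    K=np.array(P["wrist"]["camera_matrix"]);a=(uv[0]-K[0,2])/K[0,0];b=(uv[1]-K[1,2])/K[1,1];th=np.hypot(a,b)
    d=np.array([np.sin(th)*a/th,-np.sin(th)*b/th,-np.cos(th)]);T=wpose(name);return T[:3,3],T[:3,:3]@d
E
python3 -c "
from h import *
snap('w2')"
```

```text
[0.50116386 0.19064226 0.41460922] [ 3.13902653e+00  1.79372901e-03 -1.16578089e+00]
```

View pics/w2.png

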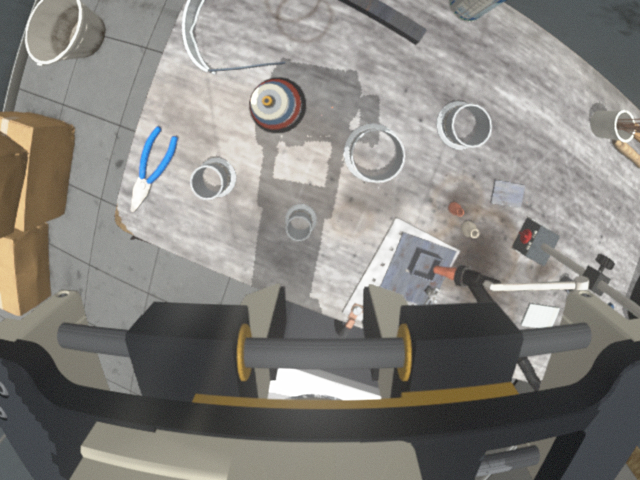

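The wrist view shows all four tubes and the stack: stem at (267,100), tube rims at (375,153), (466,124), (212,178) and (300,222). Next I'll fit circle models in all three views.

```bash
cat > fit.py <<'E'
from h import *
from scipy.optimize import minimize
from scipy.ndimage import map_coordinates
def G(f):
    g=cv2.GaussianBlur(cv2.cvtColor(cv2.imread(f),cv2.COLOR_BGR2Lab).astype(float),(0,0),1.0)
    m=np.sqrt(sum(cv2.Sobel(g[:,:,i],-1,1,0)**2+cv2.Sobel(g[:,:,i],-1,0,1)**2 for i in range(3)));return np.sqrt(m)
t=np.linspace(0,2*np.pi,120)
def circ(c,r,z): return np.c_[c[0]+r*np.cos(t),c[1]+r*np.sin(t),np.full(120,z)]
def fit(views,p0,circles,span=(10,10,8),zfree=True):
    def pv(v,X): return proj(v[0],X) if v[0]!="wrist" else wproj(v[1],X)
    Gs=[G(v[2]) for v in views]
    def cost(p):
        s=0
        for v,g in zip(views,Gs):
            for r,z in circles:
                q=pv(v,circ(p,r,z+p[2])); s-=map_coordinates(g,[q[:,1],q[:,0]],order=1).mean()
        return s
    best=None
    sz=span[2] if zfree else 0
    for dz in np.arange(-sz,sz+.1,4):
      for dx in np.arange(-span[0],span[0]+.1,2):
        for dy in np.arange(-span[1],span[1]+.1,2):
            p=np.array(p0)+np.array([dx,dy,dz])/1000;c=cost(p)
            if best is None or c<best[0]:best=(c,p)
    p=best[1]
    if zfree:
        r=minimize(cost,p,method="Nelder-Mead",options=dict(initial_simplex=[p,p+[.002,0,0],p+[0,.002,0],p+[0,0,.002]],xatol=1e-5));return r.x,r.fun
    r=minimize(lambda q:cost([*q,p0[2]]),p[:2],method="Nelder-Mead",options=dict(initial_simplex=[p[:2],p[:2]+[.002,0],p[:2]+[0,.002]],xatol=1e-5));return np.r_[r.x,p0[2]],r.fun
def overlay(view,objs,out,crop,sc):
    I=cv2.imread(view[2]);x0,y0,x1,y1=crop;I=cv2.resize(I[y0:y1,x0:x1],None,fx=sc,fy=sc,interpolation=3)
    for p,circles in objs:
        for r,z in circles:
            X=circ(p,r,z+p[2]);q=proj(view[0],X) if view[0]!="wrist" else wproj(view[1],X)
            cv2.polylines(I,[np.int32((q-[x0,y0]+.5)*sc)],True,(0,255,0),1)
    cv2.imwrite(out,I)
V=dict(top=("top",0,"pics/top0.png"),scene=("scene",0,"pics/scene0.png"),w2=("wrist","w2","pics/w2.png"))
tube=lambda od,b,f:[(od/2e3,.056),(b/2e3,.056),(f/2e3,.006)]
TU=dict(t76=tube(76,72,91),t64=tube(64,59,78),t51=tube(51,46,64),t38=tube(38,34,50))
ST=[(.042,.027),(.0355,.054),(.0295,.081),(.023,.108)]
E
python3 - <<'E'
from fit import *
P0=dict(t76=(.566,.139),t64=(.667,.031),t51=(.438,.347),t38=(.427,.2),st=(.579,.298))
C=dict(TU,st=ST);res={}
for k,p in P0.items():
    for nm,vs in(("all",["top","scene","w2"]),("top",["top"]),("scene",["scene"]),("w2",["w2"])):
        x,f=fit([V[v] for v in vs],(*p,0.),C[k],zfree=nm=="all")
        print(k,nm,np.round(x*1000,1),round(f,2))
        if nm=="all":res[k]=list(x)
json.dump(res,open("res.json","w"))
O=[(res[k],C[k]) for k in res]
overlay(V["top"],O,"pics/ot.png",(150,110,460,330),2.5)
overlay(V["scene"],O,"pics/os.png",(120,160,500,410),2.1)
overlay(V["w2"],O,"pics/ow.png",(170,50,510,260),2.3)
E
```

```text
t76 all [568.5 139.9  -0.6] -89.29
t76 top [566.2 140.3   0. ] -32.82
t76 scene [570.1 141.    0. ] -28.36
t76 w2 [568.8 139.6   0. ] -30.65
t64 all [668.5  32.7  -0.8] -87.61
t64 top [666.9  34.3   0. ] -31.09
t64 scene [668.9  34.    0. ] -26.68
t64 w2 [668.3  32.3   0. ] -31.38
t51 all [440.2 349.7  -4.1] -92.51
t51 top [438.3 348.3   0. ] -32.73
t51 scene [440.5 352.3   0. ] -29.66
t51 w2 [441.7 349.3   0. ] -31.49
t38 all [428.4 200.8  -2.2] -75.59
t38 top [427.7 200.7   0. ] -25.79
t38 scene [428.9 202.8   0. ] -28.54
t38 w2 [429.3 200.    0. ] -21.45
st all [579.8 298.3  -2.5] -148.52
st top [578.6 298.9   0. ] -53.85
st scene [579.7 299.9   0. ] -48.04
st w2 [579.4 296.9   0. ] -49.56
```

View pics/os.png

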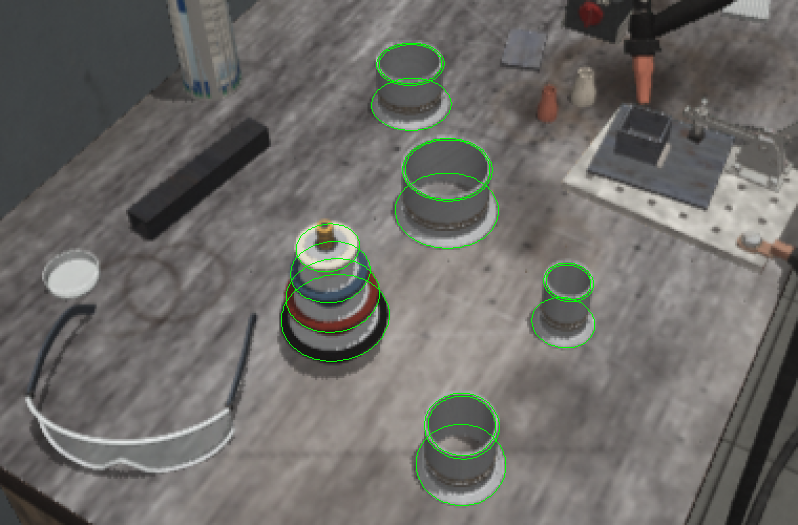

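View pics/ow.png

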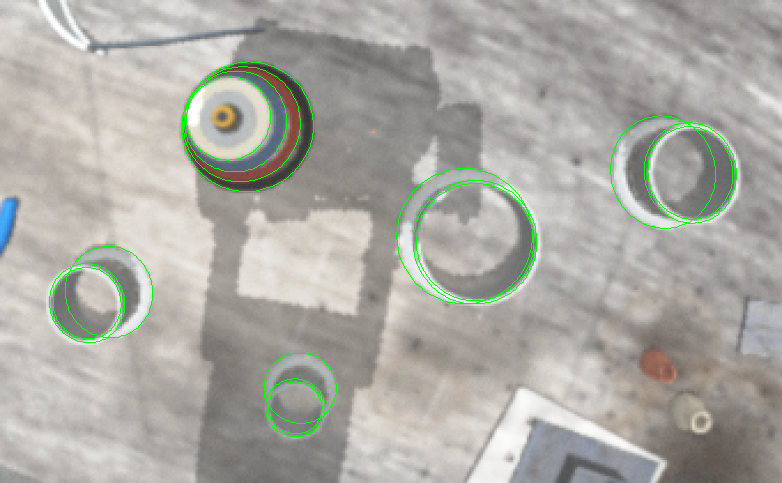

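Fits agree across views to about 2 mm, and heights match the given sizes within about 4 mm. Moving above the stack.

apply_moves(
  increments=[
    {"grip": 0.4,"linear": [20,27,-40],"turn": [0,0,0]},
    {"grip": 0.4,"linear": [40,54,-80],"turn": [0,0,0]},
    {"grip": 0.4,"linear": [60,81,-120],"turn": [0,0,0]},
    {"grip": 0.4,"linear": [75,100,-160],"turn": [0,0,0]},
    {"grip": 0.4,"linear": [79,108,-200],"turn": [0,0,0]},
    {"grip": 0.4,"linear": [79,108,-235],"turn": [0,0,0]},
    {"grip": 0.4,"linear": [79,108,-235],"turn": [0,0,0]},
    {"grip": 0.4,"linear": [79,108,-235],"turn": [0,0,0]},
  ],
)

```text
time: 3.05
tool_pos: [0.5797, 0.2934, 0.1828]
tool_rot: [-3.142, -0.0, -1.172]
contact_force: [0.3, 0.4, 0.7]
opening: 0.0366
```

```bash
python3 -c "
from h import *
snap('w3')
print(wproj('w3',[[.5795,.298,.128]]))"
```

```text
[0.57973956 0.29343352 0.18277419] [-3.14152230e+00 -3.42697524e-04 -1.17205501e+00]
[[316.01068052 259.86714893]]
```

View pics/w3.png

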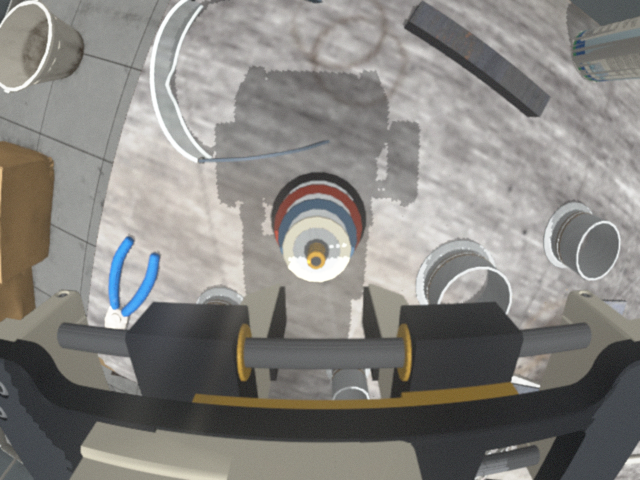

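The stem top appears at (315,260), as predicted. Descending and gripping.

apply_moves(
  increments=[
    {"grip": 0.4,"linear": [0,5,0],"turn": [0,0,0]},
    {"grip": 0.4,"linear": [0,5,-30],"turn": [0,0,0]},
    {"grip": 0.4,"linear": [0,5,-60],"turn": [0,0,0]},
    {"grip": 0.4,"linear": [0,5,-73],"turn": [0,0,0]},
    {"grip": 0.4,"linear": [0,5,-73],"turn": [0,0,0]},
    {"grip": 0,"linear": [0,5,-73],"turn": [0,0,0]},
    {"grip": 0,"linear": [0,5,-73],"turn": [0,0,0]},
    {"grip": 0,"linear": [0,5,-73],"turn": [0,0,0]},
    {"grip": 0,"linear": [0,5,-73],"turn": [0,0,0]},
    {"grip": 0,"linear": [0,5,-73],"turn": [0,0,0]},
  ],
  grip_force=20,
)

```text
time: 4.1
tool_pos: [0.5796, 0.2995, 0.1093]
tool_rot: [-3.141, -0.0, -1.171]
contact_force: [-0.4, 0.2, 2.0]
opening: 0.0098
```

apply_moves(
  increments=[
    {"grip": 0,"linear": [0,0,0],"turn": [0,0,0]},
    {"grip": 0,"linear": [0,0,10],"turn": [0,0,0]},
    {"grip": 0,"linear": [0,0,20],"turn": [0,0,0]},
    {"grip": 0,"linear": [0,0,30],"turn": [0,0,0]},
    {"grip": 0,"linear": [0,0,45],"turn": [0,0,0]},
    {"grip": 0,"linear": [0,0,45],"turn": [0,0,0]},
  ],
)

```text
time: 4.7
tool_pos: [0.5807, 0.2999, 0.1568]
tool_rot: [-3.136, -0.0, -1.171]
contact_force: [0.8, -0.6, -0.6]
opening: 0.0099
```

```bash
python3 -c "
from h import *
snap('w4')
cv2.imwrite('pics/s4.png',cv2.resize(read_camera('scene')[150:420,130:480,::-1],None,fx=2.2,fy=2.2))"
```

```text
[0.58070498 0.29990878 0.1568029 ] [-3.13641345e+00 -2.86444298e-04 -1.17100979e+00]
```

View pics/w4.png

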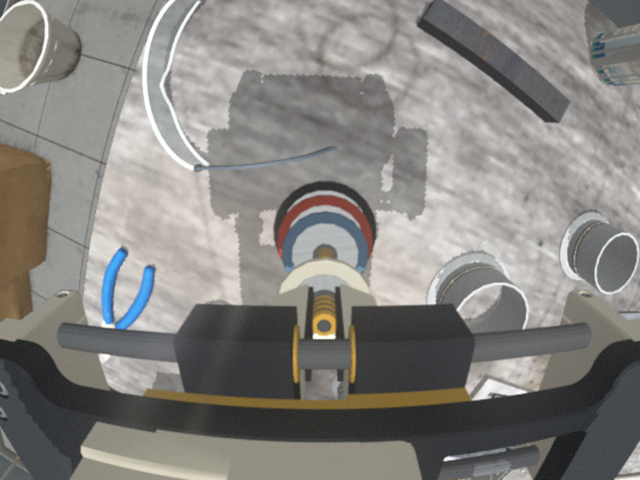

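View pics/s4.png

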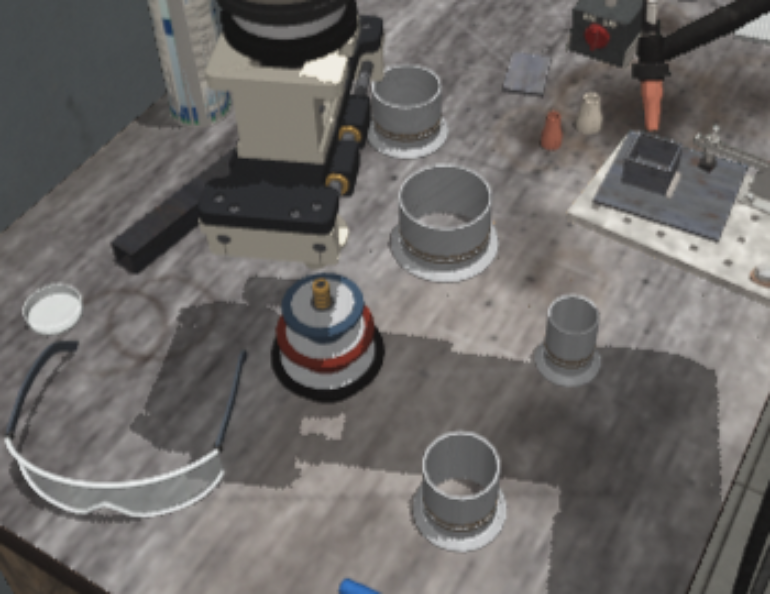

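Only plug_38 was lifted, and the rest of the stack stands undisturbed. Going to tube_38.

apply_moves(
  increments=[
    {"grip": 0,"linear": [-35,-23,0],"turn": [0,0,0]},
    {"grip": 0,"linear": [-70,-46,0],"turn": [0,0,0]},
    {"grip": 0,"linear": [-105,-69,0],"turn": [0,0,0]},
    {"grip": 0,"linear": [-135,-88,0],"turn": [0,0,0]},
    {"grip": 0,"linear": [-151,-98,0],"turn": [0,0,0]},
    {"grip": 0,"linear": [-151,-98,-20],"turn": [0,0,0]},
    {"grip": 0,"linear": [-151,-98,-45],"turn": [0,0,0]},
    {"grip": 0,"linear": [-151,-98,-45],"turn": [0,0,0]},
    {"grip": 0,"linear": [-151,-98,-45],"turn": [0,0,0]},
  ],
)

```text
time: 5.7
tool_pos: [0.4281, 0.2013, 0.1086]
tool_rot: [3.14, 0.0, -1.171]
contact_force: [0.4, 0.4, -1.0]
opening: 0.0094
```

```bash
python3 -c "
from h import *
snap('w5')
cv2.imwrite('pics/s5.png',cv2.resize(read_camera('scene')[150:420,230:480,::-1],None,fx=2.2,fy=2.2))"
```

```text
[0.42810954 0.20132238 0.1085867 ] [ 3.14004113e+00  1.01177821e-04 -1.17102253e+00]
```

View pics/w5.png

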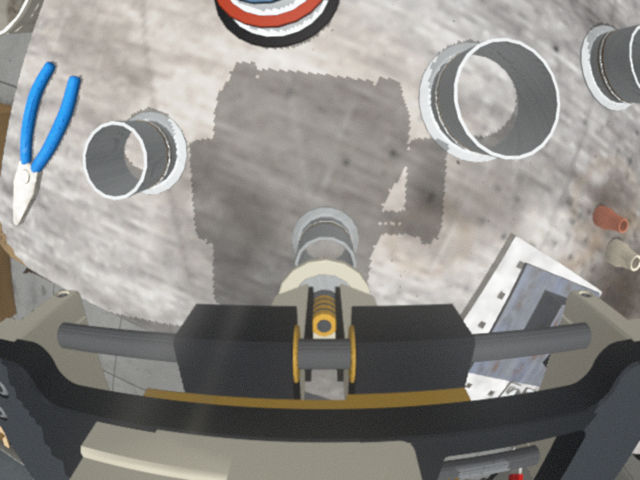

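View pics/s5.png

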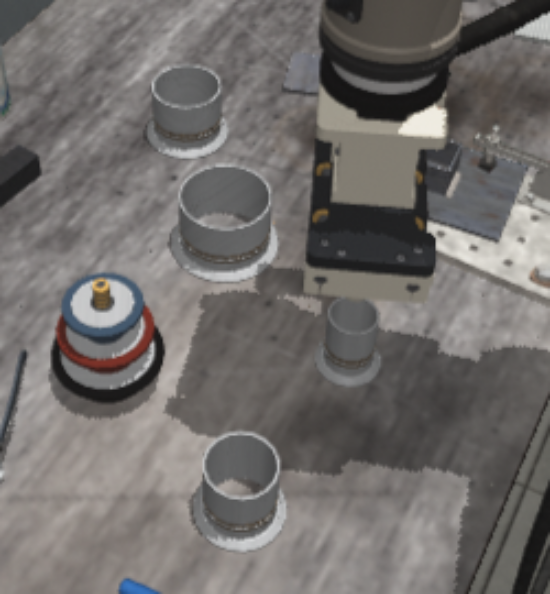

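apply_moves(
  increments=[
    {"grip": 0,"linear": [0,0,-15],"turn": [0,0,0]},
    {"grip": 0,"linear": [0,0,-27],"turn": [0,0,0]},
    {"grip": 0,"linear": [0,0,-37],"turn": [0,0,0]},
    {"grip": 0,"linear": [0,0,-44],"turn": [0,0,0]},
    {"grip": 0,"linear": [0,0,-45],"turn": [0,0,0]},
    {"grip": 0,"linear": [0,0,-45],"turn": [0,0,0]},
  ],
)

```text
time: 6.4
tool_pos: [0.4286, 0.2015, 0.0639]
tool_rot: [-3.141, -0.0, -1.171]
contact_force: [0.8, 0.3, -0.2]
opening: 0.0096
```

apply_moves(
  increments=[
    {"grip": 0,"linear": [0,0,-1],"turn": [0,0,0]},
    {"grip": 0.3,"linear": [0,0,-1],"turn": [0,0,0]},
    {"grip": 0.3,"linear": [0,0,-1],"turn": [0,0,0]},
    {"grip": 0.3,"linear": [0,0,-1],"turn": [0,0,0]},
    {"grip": 0.3,"linear": [0,0,20],"turn": [0,0,0]},
    {"grip": 0.3,"linear": [0,0,50],"turn": [0,0,0]},
    {"grip": 0.3,"linear": [0,0,90],"turn": [0,0,0]},
    {"grip": 0.3,"linear": [0,0,90],"turn": [0,0,0]},
  ],
)

```text
time: 7.2
tool_pos: [0.4312, 0.2023, 0.1584]
tool_rot: [-3.132, -0.001, -1.171]
contact_force: [-0.2, 0.5, -0.0]
opening: 0.0274
```

```bash
python3 -c "
from h import *
snap('w6')
print(wproj('w6',[[.4287,.2005,.081],[.5795,.298,.101]]))"
```

```text
[0.43120527 0.20226781 0.15842328] [-3.13200243e+00 -1.23881374e-03 -1.17092293e+00]
[[323.94911846 255.45476369]
 [270.30620494 -19.78817345]]
```

View pics/w6.png

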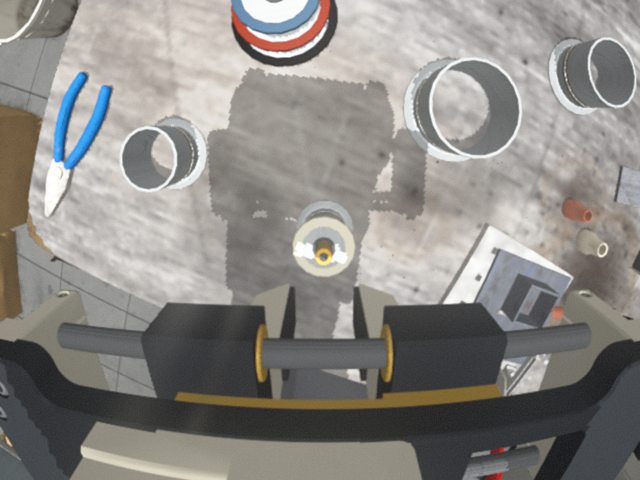

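plug_38 is seated: its stem is at (323,255) as predicted. Back above the stack.

apply_moves(
  increments=[
    {"grip": 0.3,"linear": [35,23,0],"turn": [0,0,0]},
    {"grip": 0.3,"linear": [70,46,0],"turn": [0,0,0]},
    {"grip": 0.3,"linear": [105,68,0],"turn": [0,0,0]},
    {"grip": 0.3,"linear": [135,87,0],"turn": [0,0,0]},
    {"grip": 0.3,"linear": [151,97,0],"turn": [0,0,0]},
    {"grip": 0.3,"linear": [151,97,0],"turn": [0,0,0]},
    {"grip": 0.3,"linear": [151,97,0],"turn": [0,0,0]},
  ],
)

```text
time: 7.95
tool_pos: [0.5782, 0.2979, 0.152]
tool_rot: [3.138, -0.0, -1.171]
contact_force: [-0.3, 0.2, 0.4]
opening: 0.028
```

```bash
python3 - <<'E'
from h import *
snap('w7')
print(wproj('w7',[[.5795,.298,.101]]))
I=cv2.imread('pics/w7.png');cv2.imwrite('pics/w7c.png',cv2.resize(I[130:330,220:420],None,fx=3,fy=3))
E
```

```text
[0.57824345 0.29792068 0.15197458] [ 3.13819086e+00 -5.93604452e-05 -1.17083714e+00]
[[323.73636777 262.33912441]]
```

View pics/w7c.png

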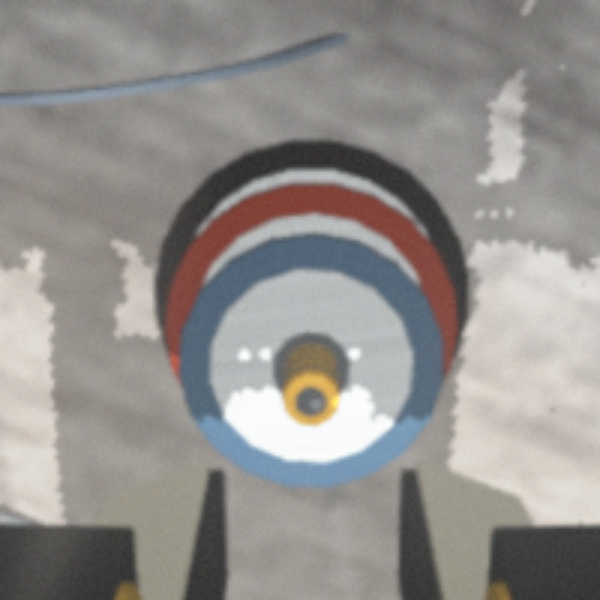

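apply_moves(
  increments=[
    {"grip": 0.3,"linear": [0,0,-25],"turn": [0,0,0]},
    {"grip": 0.3,"linear": [0,0,-50],"turn": [0,0,0]},
    {"grip": 0.3,"linear": [0,0,-65],"turn": [0,0,0]},
    {"grip": 0.3,"linear": [0,0,-71],"turn": [0,0,0]},
    {"grip": 0.3,"linear": [0,0,-71],"turn": [0,0,0]},
    {"grip": 0,"linear": [0,0,-71],"turn": [0,0,0]},
    {"grip": 0,"linear": [0,0,-71],"turn": [0,0,0]},
    {"grip": 0,"linear": [0,0,-71],"turn": [0,0,0]},
    {"grip": 0,"linear": [0,0,-71],"turn": [0,0,0]},
    {"grip": 0,"linear": [0,0,-71],"turn": [0,0,0]},
  ],
)

```text
time: 9.0
tool_pos: [0.5796, 0.2985, 0.0833]
tool_rot: [-3.141, -0.0, -1.171]
contact_force: [-0.2, -0.5, 3.4]
opening: 0.0102
```

apply_moves(
  increments=[
    {"grip": 0,"linear": [0,0,10],"turn": [0,0,0]},
    {"grip": 0,"linear": [0,0,20],"turn": [0,0,0]},
    {"grip": 0,"linear": [0,0,30],"turn": [0,0,0]},
    {"grip": 0,"linear": [0,0,50],"turn": [0,0,0]},
    {"grip": 0,"linear": [0,0,70],"turn": [0,0,0]},
    {"grip": 0,"linear": [-30,11,70],"turn": [0,0,0]},
    {"grip": 0,"linear": [-70,26,70],"turn": [0,0,0]},
    {"grip": 0,"linear": [-110,41,70],"turn": [0,0,0]},
    {"grip": 0,"linear": [-139,51,60],"turn": [0,0,0]},
    {"grip": 0,"linear": [-139,51,40],"turn": [0,0,0]},
  ],
)

```text
time: 10.0
tool_pos: [0.4378, 0.3514, 0.125]
tool_rot: [-3.139, 0.001, -1.168]
contact_force: [0.3, -0.2, -0.1]
opening: 0.01
```

```bash
python3 - <<'E'
from h import *
snap('w8')
I=read_camera('scene')[150:430,200:500,::-1];cv2.imwrite('pics/s8.png',cv2.resize(I,None,fx=2,fy=2))
E
```

```text
[0.43775808 0.35136063 0.12502278] [-3.13878429e+00  1.15608665e-03 -1.16764248e+00]
```

View pics/s8.png

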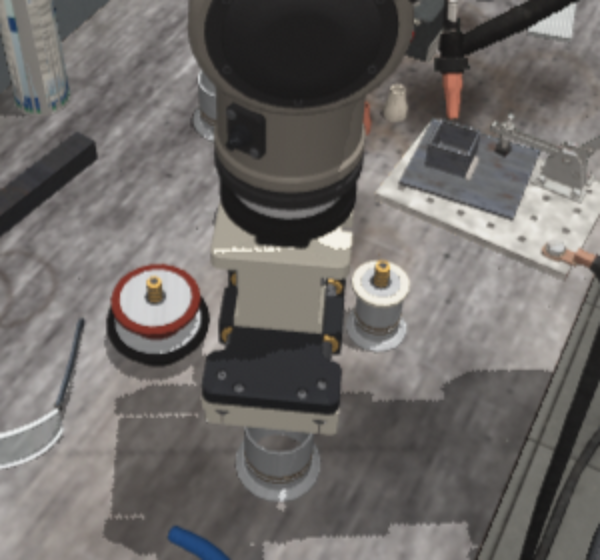

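View pics/w8.png

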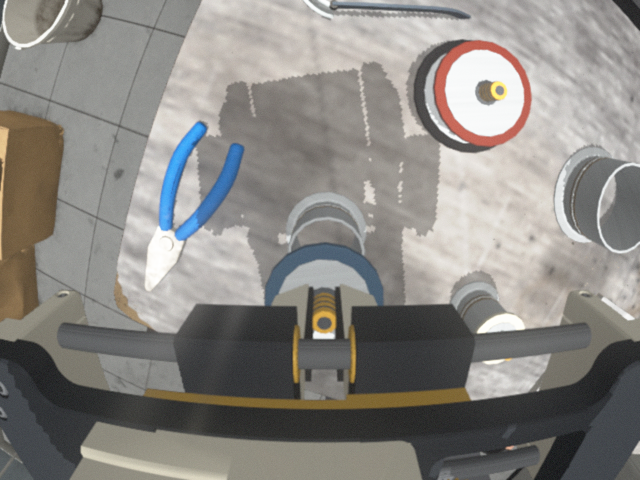

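plug_51 is held above tube_51 and plug_38 sits flat in tube_38. Inserting.

apply_moves(
  increments=[
    {"grip": 0,"linear": [0,0,0],"turn": [0,0,0]},
    {"grip": 0,"linear": [0,0,-20],"turn": [0,0,0]},
    {"grip": 0,"linear": [0,0,-35],"turn": [0,0,0]},
    {"grip": 0,"linear": [0,0,-47],"turn": [0,0,0]},
    {"grip": 0,"linear": [0,0,-56],"turn": [0,0,0]},
    {"grip": 0,"linear": [0,0,-60],"turn": [0,0,0]},
    {"grip": 0,"linear": [0,0,-60],"turn": [0,0,0]},
  ],
)

```text
time: 10.8
tool_pos: [0.441, 0.3495, 0.0634]
tool_rot: [-3.14, -0.0, -1.171]
contact_force: [0.8, 0.3, 0.1]
opening: 0.01
```

apply_moves(
  increments=[
    {"grip": 0.3,"linear": [0,0,0],"turn": [0,0,0]},
    {"grip": 0.3,"linear": [0,0,0],"turn": [0,0,0]},
    {"grip": 0.3,"linear": [0,0,0],"turn": [0,0,0]},
    {"grip": 0.3,"linear": [0,0,20],"turn": [0,0,0]},
    {"grip": 0.3,"linear": [0,0,50],"turn": [0,0,0]},
    {"grip": 0.3,"linear": [0,0,80],"turn": [0,0,0]},
    {"grip": 0.3,"linear": [0,0,80],"turn": [0,0,0]},
  ],
)

```text
time: 11.5
tool_pos: [0.4425, 0.3508, 0.147]
tool_rot: [-3.133, 0.001, -1.171]
contact_force: [1.6, -0.1, -0.5]
opening: 0.0279
```

```bash
python3 - <<'E'
from h import *
snap('w9')
print(wproj('w9',[[.4405,.3495,.081],[.5795,.298,.074]]))
E
```

```text
[0.44247713 0.35075451 0.14703142] [-3.13340577e+00  1.04390095e-03 -1.17081136e+00]
[[323.8040784  260.13955374]
 [479.80205541  97.44848114]]
```

View pics/w9.png

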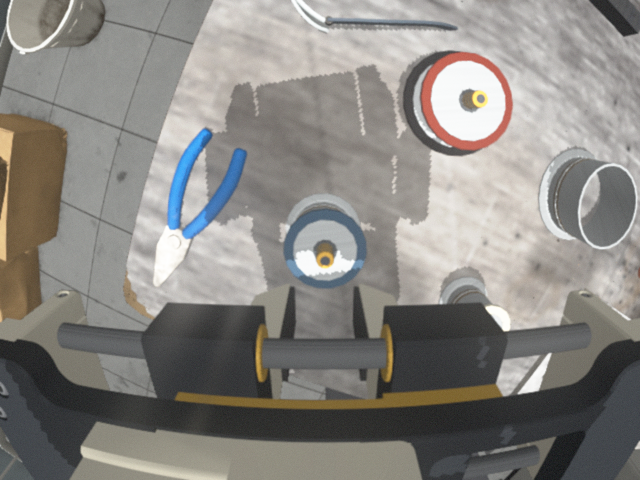

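plug_51 is seated, with its stem at (324,260) as predicted. The stack's next stem is at (480,98), also as predicted. Getting plug_64.

apply_moves(
  increments=[
    {"grip": 0.3,"linear": [40,-15,0],"turn": [0,0,0]},
    {"grip": 0.3,"linear": [80,-29,0],"turn": [0,0,0]},
    {"grip": 0.3,"linear": [115,-42,0],"turn": [0,0,0]},
    {"grip": 0.3,"linear": [139,-51,0],"turn": [0,0,0]},
    {"grip": 0.3,"linear": [139,-51,0],"turn": [0,0,0]},
    {"grip": 0.3,"linear": [139,-51,-35],"turn": [0,0,0]},
    {"grip": 0.3,"linear": [139,-51,-60],"turn": [0,0,0]},
    {"grip": 0.3,"linear": [139,-51,-78],"turn": [0,0,0]},
    {"grip": 0.3,"linear": [139,-51,-87],"turn": [0,0,0]},
    {"grip": 0.3,"linear": [139,-51,-87],"turn": [0,0,0]},
  ],
)

```text
time: 12.55
tool_pos: [0.5781, 0.2987, 0.0554]
tool_rot: [3.14, 0.0, -1.17]
contact_force: [0.0, 0.9, 0.4]
opening: 0.0277
```

apply_moves(
  increments=[
    {"grip": 0,"linear": [0,0,0],"turn": [0,0,0]},
    {"grip": 0,"linear": [0,0,0],"turn": [0,0,0]},
    {"grip": 0,"linear": [0,0,0],"turn": [0,0,0]},
    {"grip": 0,"linear": [0,0,0],"turn": [0,0,0]},
    {"grip": 0,"linear": [0,0,0],"turn": [0,0,0]},
  ],
)

```text
time: 13.05
tool_pos: [0.5793, 0.2985, 0.0558]
tool_rot: [3.142, 0.0, -1.171]
contact_force: [-0.3, 0.5, -0.1]
opening: 0.01
```

apply_moves(
  increments=[
    {"grip": 0,"linear": [0,0,10],"turn": [0,0,0]},
    {"grip": 0,"linear": [0,0,20],"turn": [0,0,0]},
    {"grip": 0,"linear": [0,0,30],"turn": [0,0,0]},
    {"grip": 0,"linear": [0,0,60],"turn": [0,0,0]},
    {"grip": 0,"linear": [0,0,90],"turn": [0,0,0]},
    {"grip": 0,"linear": [12,-35,90],"turn": [0,0,0]},
    {"grip": 0,"linear": [25,-75,90],"turn": [0,0,0]},
    {"grip": 0,"linear": [40,-120,90],"turn": [0,0,0]},
    {"grip": 0,"linear": [55,-165,90],"turn": [0,0,0]},
    {"grip": 0,"linear": [70,-210,90],"turn": [0,0,0]},
  ],
)

```text
time: 14.05
tool_pos: [0.6499, 0.0867, 0.1471]
tool_rot: [-3.14, -0.001, -1.171]
contact_force: [0.5, 0.0, -0.3]
opening: 0.0099
```

apply_moves(
  increments=[
    {"grip": 0,"linear": [12,-36,0],"turn": [0,0,0]},
    {"grip": 0,"linear": [19,-56,0],"turn": [0,0,0]},
    {"grip": 0,"linear": [19,-56,-10],"turn": [0,0,0]},
    {"grip": 0,"linear": [19,-56,-20],"turn": [0,0,0]},
    {"grip": 0,"linear": [19,-56,-20],"turn": [0,0,0]},
    {"grip": 0,"linear": [19,-56,-20],"turn": [0,0,0]},
  ],
)

```text
time: 14.65
tool_pos: [0.6677, 0.0343, 0.1252]
tool_rot: [3.14, 0.001, -1.169]
contact_force: [-0.6, 0.6, -0.2]
opening: 0.0102
```

```bash
python3 - <<'E'
from h import *
snap('w10')
I=read_camera('scene')[100:400,200:500,::-1];cv2.imwrite('pics/s10.png',cv2.resize(I,None,fx=1.9,fy=1.9))
E
```

```text
[0.66771714 0.03425855 0.12524081] [ 3.14041636e+00  8.04173916e-04 -1.16882581e+00]
```

View pics/s10.png

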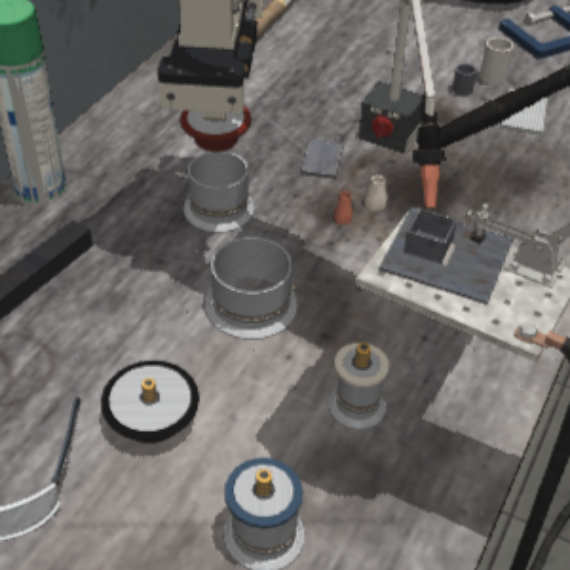

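View pics/w10.png

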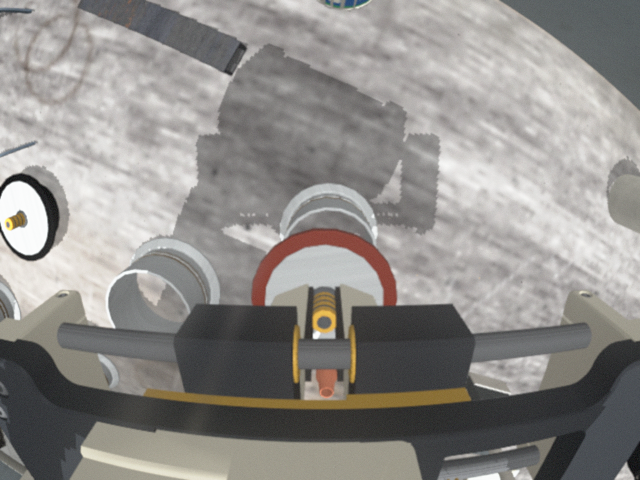

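plug_64 hangs above tube_64, and plug_76 still stands in place. Inserting.

apply_moves(
  increments=[
    {"grip": 0,"linear": [0,0,-20],"turn": [0,0,0]},
    {"grip": 0,"linear": [0,0,-35],"turn": [0,0,0]},
    {"grip": 0,"linear": [0,0,-47],"turn": [0,0,0]},
    {"grip": 0,"linear": [0,0,-56],"turn": [0,0,0]},
    {"grip": 0,"linear": [0,0,-62],"turn": [0,0,0]},
    {"grip": 0,"linear": [0,0,-62],"turn": [0,0,0]},
    {"grip": 0,"linear": [0,0,-62],"turn": [0,0,0]},
  ],
)

```text
time: 15.45
tool_pos: [0.6687, 0.0324, 0.0642]
tool_rot: [-3.141, -0.0, -1.171]
contact_force: [-0.8, 0.8, -0.9]
opening: 0.0099
```

apply_moves(
  increments=[
    {"grip": 0,"linear": [0,0,-1],"turn": [0,0,0]},
    {"grip": 0.3,"linear": [0,0,-1],"turn": [0,0,0]},
    {"grip": 0.3,"linear": [0,0,-1],"turn": [0,0,0]},
    {"grip": 0.3,"linear": [0,0,-1],"turn": [0,0,0]},
    {"grip": 0.3,"linear": [0,0,20],"turn": [0,0,0]},
    {"grip": 0.3,"linear": [0,0,50],"turn": [0,0,0]},
    {"grip": 0.3,"linear": [0,0,80],"turn": [0,0,0]},
    {"grip": 0.3,"linear": [0,0,80],"turn": [0,0,0]},
  ],
)

```text
time: 16.25
tool_pos: [0.671, 0.0323, 0.1491]
tool_rot: [-3.133, -0.004, -1.171]
contact_force: [1.0, 0.2, -0.1]
opening: 0.0275
```

```bash
python3 - <<'E'
from h import *
snap('w11')
print(wproj('w11',[[.6687,.0324,.081],[.5795,.298,.047]]))
E
```

```text
[0.67098184 0.03228264 0.14911499] [-3.13319139 -0.00422744 -1.17097554]
[[321.12324685 258.70194883]
 [ 22.35385423 221.9840312 ]]
```

View pics/w11.png

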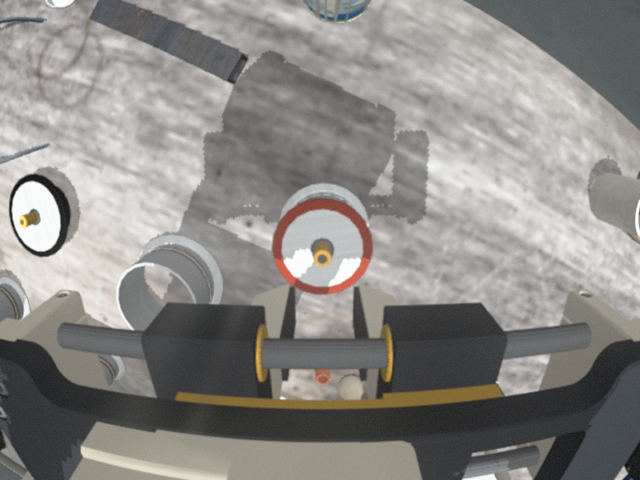

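plug_64 is seated with its stem at (322,258). plug_76's stem is at about (21,221), with (22,222) predicted. Going for it.

apply_moves(
  increments=[
    {"grip": 0.3,"linear": [-13,40,0],"turn": [0,0,0]},
    {"grip": 0.3,"linear": [-28,84,0],"turn": [0,0,0]},
    {"grip": 0.3,"linear": [-43,129,0],"turn": [0,0,0]},
    {"grip": 0.3,"linear": [-58,173,0],"turn": [0,0,0]},
    {"grip": 0.3,"linear": [-73,218,0],"turn": [0,0,0]},
    {"grip": 0.3,"linear": [-84,250,0],"turn": [0,0,0]},
    {"grip": 0.3,"linear": [-89,266,0],"turn": [0,0,0]},
    {"grip": 0.3,"linear": [-89,266,-20],"turn": [0,0,0]},
    {"grip": 0.3,"linear": [-89,266,-40],"turn": [0,0,0]},
    {"grip": 0.3,"linear": [-89,266,-40],"turn": [0,0,0]},
  ],
)

```text
time: 17.3
tool_pos: [0.5775, 0.2969, 0.0999]
tool_rot: [3.134, -0.0, -1.171]
contact_force: [0.1, -0.1, -1.0]
opening: 0.0275
```

```bash
python3 - <<'E'
from h import *
snap('w12')
print(wproj('w12',[[.5795,.298,.047]]))
E
```

```text
[0.5775198  0.2969142  0.09988255] [ 3.13425610e+00 -1.87927594e-04 -1.17145701e+00]
[[322.65701283 259.26993489]]
```

View pics/w12.png

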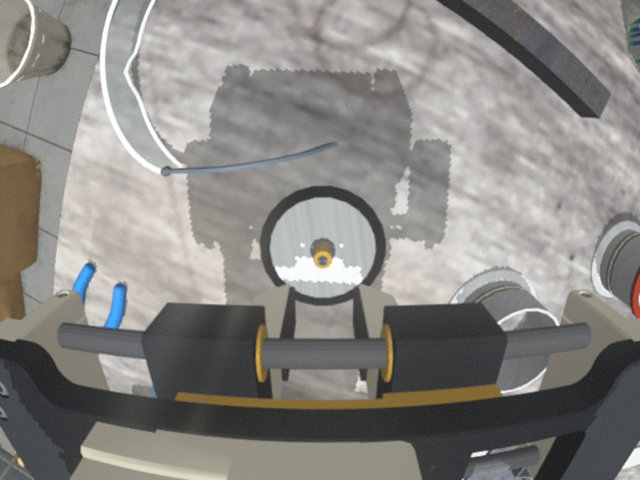

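apply_moves(
  increments=[
    {"grip": 0.3,"linear": [0,0,-25],"turn": [0,0,0]},
    {"grip": 0.3,"linear": [0,0,-50],"turn": [0,0,0]},
    {"grip": 0.3,"linear": [0,0,-67],"turn": [0,0,0]},
    {"grip": 0.3,"linear": [0,0,-74],"turn": [0,0,0]},
    {"grip": 0.3,"linear": [0,0,-74],"turn": [0,0,0]},
    {"grip": 0,"linear": [0,0,-74],"turn": [0,0,0]},
    {"grip": 0,"linear": [0,0,-74],"turn": [0,0,0]},
    {"grip": 0,"linear": [0,0,-74],"turn": [0,0,0]},
    {"grip": 0,"linear": [0,0,-74],"turn": [0,0,0]},
    {"grip": 0,"linear": [0,0,-74],"turn": [0,0,0]},
  ],
)

```text
time: 18.35
tool_pos: [0.5801, 0.2986, 0.031]
tool_rot: [-3.139, -0.0, -1.171]
contact_force: [-0.4, -0.3, 6.4]
opening: 0.0097
```

apply_moves(
  increments=[
    {"grip": 0,"linear": [0,0,10],"turn": [0,0,0]},
    {"grip": 0,"linear": [0,0,40],"turn": [0,0,0]},
    {"grip": 0,"linear": [0,0,75],"turn": [0,0,0]},
    {"grip": 0,"linear": [0,0,100],"turn": [0,0,0]},
    {"grip": 0,"linear": [-2,-30,100],"turn": [0,0,0]},
    {"grip": 0,"linear": [-5,-70,100],"turn": [0,0,0]},
    {"grip": 0,"linear": [-8,-112,100],"turn": [0,0,0]},
    {"grip": 0,"linear": [-10,-145,100],"turn": [0,0,0]},
    {"grip": 0,"linear": [-11,-159,100],"turn": [0,0,0]},
    {"grip": 0,"linear": [-11,-159,100],"turn": [0,0,0]},
  ],
)

```text
time: 19.35
tool_pos: [0.5684, 0.1379, 0.1301]
tool_rot: [3.141, -0.0, -1.174]
contact_force: [-1.0, -0.1, -0.7]
opening: 0.0093
```

```bash
python3 - <<'E'
from h import *
snap('w13')
I=read_camera('scene')[100:400,200:500,::-1];cv2.imwrite('pics/s13.png',cv2.resize(I,None,fx=1.9,fy=1.9))
E
```

```text
[0.56839417 0.13792288 0.13011928] [ 3.14149837e+00 -6.14288433e-05 -1.17363046e+00]
```

View pics/s13.png

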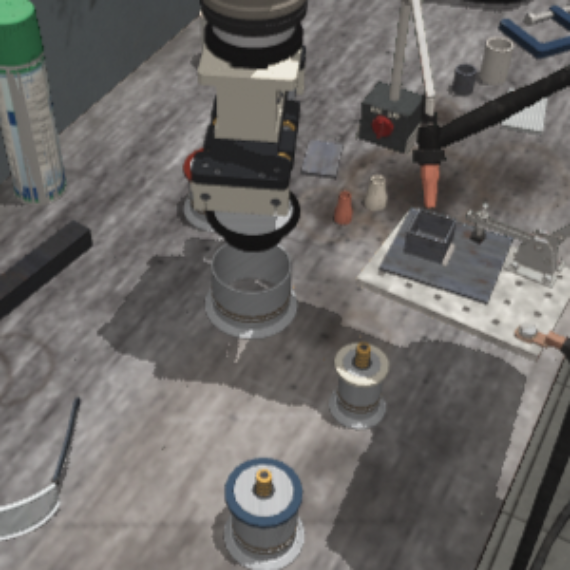

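View pics/w13.png

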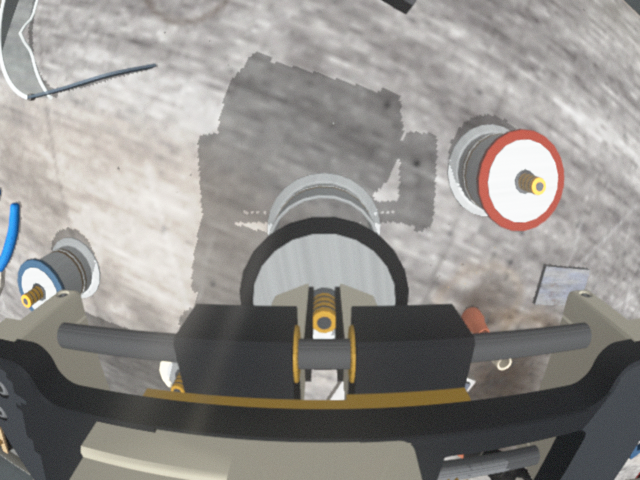

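plug_76 is held level above tube_76, and the other three are seated. Inserting.

apply_moves(
  increments=[
    {"grip": 0,"linear": [0,0,-20],"turn": [0,0,0]},
    {"grip": 0,"linear": [0,0,-38],"turn": [0,0,0]},
    {"grip": 0,"linear": [0,0,-50],"turn": [0,0,0]},
    {"grip": 0,"linear": [0,0,-58],"turn": [0,0,0]},
    {"grip": 0,"linear": [0,0,-64],"turn": [0,0,0]},
    {"grip": 0,"linear": [0,0,-64],"turn": [0,0,0]},
    {"grip": 0,"linear": [0,0,-64],"turn": [0,0,0]},
  ],
)

```text
time: 20.15
tool_pos: [0.5687, 0.1396, 0.0662]
tool_rot: [-3.141, -0.0, -1.171]
contact_force: [0.2, 0.2, -1.1]
opening: 0.01
```

apply_moves(
  increments=[
    {"grip": 0,"linear": [0,0,-1],"turn": [0,0,0]},
    {"grip": 0,"linear": [0,0,-2],"turn": [0,0,0]},
    {"grip": 0.3,"linear": [0,0,-2],"turn": [0,0,0]},
    {"grip": 0.3,"linear": [0,0,-2],"turn": [0,0,0]},
    {"grip": 0.3,"linear": [0,0,-2],"turn": [0,0,0]},
    {"grip": 0.3,"linear": [0,0,20],"turn": [0,0,0]},
    {"grip": 0.3,"linear": [0,0,60],"turn": [0,0,0]},
    {"grip": 0.3,"linear": [0,0,110],"turn": [0,0,0]},
    {"grip": 0.3,"linear": [-20,-20,160],"turn": [0,0,0]},
    {"grip": 0.3,"linear": [-50,-20,210],"turn": [0,0,0]},
  ],
)

```text
time: 21.15
tool_pos: [0.526, 0.1187, 0.2641]
tool_rot: [-3.141, -0.001, -1.172]
contact_force: [-0.6, 0.9, 0.3]
opening: 0.0271
```

apply_moves(
  increments=[
    {"grip": 0.3,"linear": [-10,0,50],"turn": [0,0,0]},
    {"grip": 0.3,"linear": [-20,0,100],"turn": [0,0,0]},
    {"grip": 0.3,"linear": [-50,-30,140],"turn": [0,0,0]},
    {"grip": 0.3,"linear": [-50,-30,140],"turn": [0,0,0]},
    {"grip": 0.3,"linear": [-50,-30,140],"turn": [0,0,0]},
  ],
)

```text
time: 21.65
tool_pos: [0.4758, 0.0895, 0.404]
tool_rot: [-3.138, -0.001, -1.172]
contact_force: [-0.3, -0.6, -0.2]
opening: 0.0277
```

```bash
python3 - <<'E'
from h import *
snap('w14')
for n in("scene","top"): cv2.imwrite(f"pics/{n}1.png",read_camera(n)[:,:,::-1])
E
python3 - <<'E'
from fit import *
V=dict(top=("top",0,"pics/top1.png"),scene=("scene",0,"pics/scene1.png"),w=("wrist","w14","pics/w14.png"))
res=json.load(open("res.json"));fl=dict(t76=42,t64=35.5,t51=29.5,t38=23);ft=dict(t76=45.5,t64=39,t51=32,t38=25)
sel=dict(t76=["scene","w"],t64=["scene","w"],t51=["scene","w"],t38=["scene","w"])
out={}
for k in fl:
    p0=(*res[k][:2],0.)
    a,_=fit([V[v] for v in sel[k]],p0,[(fl[k]/1e3,.061)])
    b,_=fit([V[v] for v in sel[k]],p0,[(ft[k]/1e3,.006)],zfree=False)
    print(k,"flange",np.round(a*1e3,1),"foot",np.round(b*1e3,1)); out[k]=a
O=[((*out[k][:2],0),[(fl[k]/1e3,.061),(fl[k]/1e3,.056)]) for k in fl]
overlay(V["scene"],O,"pics/os1.png",(120,160,500,410),2.1)
overlay(V["w"],O,"pics/ow1.png",(0,0,640,480),1.2)
E
```

```text
[0.47583437 0.08949423 0.40400041] [-3.13828544e+00 -1.39692763e-03 -1.17221958e+00]
t76 flange [ 5.687e+02  1.387e+02 -4.000e-01] foot [570.1 140.3   0. ]
t64 flange [6.666e+02 3.800e+01 2.000e-01] foot [678.9  28.6   0. ]
t51 flange [441.8 349.8  -1.1] foot [447.9 354.    0. ]
t38 flange [4.287e+02 2.012e+02 3.000e-01] foot [439.  204.5   0. ]
```

View pics/os1.png

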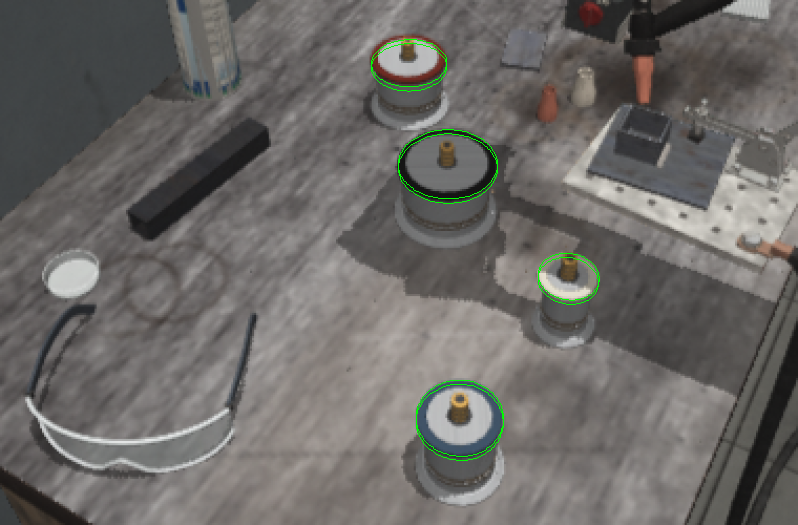

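View pics/ow1.png

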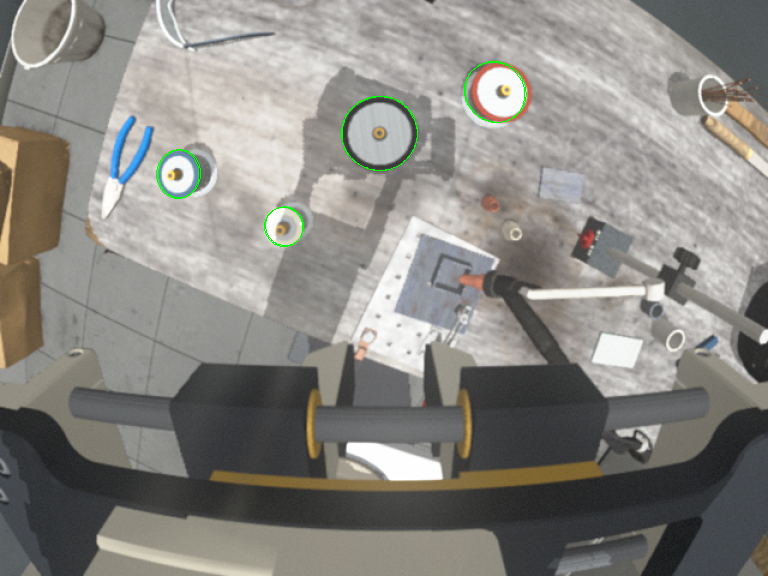

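The flanges of 76, 51 and 38 fit at the seated height. The plug_64 fit locked onto the wrong edge, since the ring in the picture is shifted from the outline. I'll overlay the original tube poses instead of fitting.

```bash
python3 - <<'E'
from fit import *
V=dict(scene=("scene",0,"pics/scene1.png"),w=("wrist","w14","pics/w14.png"))
res=json.load(open("res.json"));fl=dict(t76=42,t64=35.5,t51=29.5,t38=23);ft=dict(t76=45.5,t64=39,t51=32,t38=25)
O=[((*res[k][:2],0),[(fl[k]/1e3,.061),(ft[k]/1e3,.006),(.006,.081)]) for k in fl]
overlay(V["scene"],O,"pics/a.png",(290,165,420,400),2.5)
overlay(V["w"],O,"pics/b.png",(120,40,450,220),2.3)
a=cv2.imread("pics/a.png");b=cv2.imread("pics/b.png");print(a.shape,b.shape)
E
```

```text
(588, 325, 3) (414, 759, 3)
```

View pics/a.png

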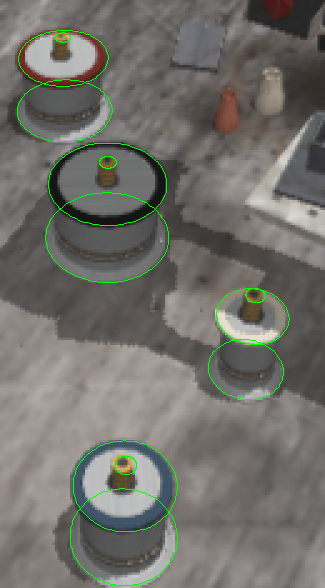

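View pics/b.png

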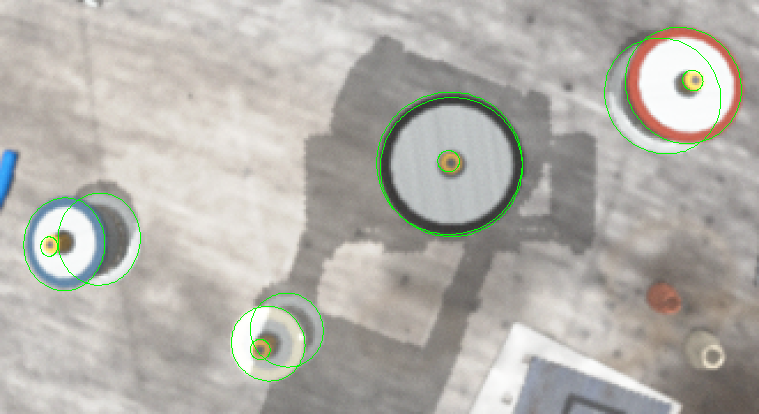

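All four flanges, stems and tube feet line up with the original tube poses at seated height, and the gripper is well clear. Handing in.

```bash
python3 -c "
from cell import *
print(hand_in())"
```

```text
the job is handed in; nothing more can be done
None
```

I took the stack apart from the top and seated each plug in the tube of its own size, stem up. The job was handed in at about 22 s of the 106 s allowed; no verdict is reported.

**Last checks:** I drew outlines at the original tube positions, with each plug at its seated height, over the final scene and wrist pictures. For all four pairs the flange, stem top and tube foot matched to about a pixel or two (a few mm). The tubes stand where they were. The glasses and steel plate look untouched in the pictures; I did not measure their positions. The gripper was well clear, about 0.4 m up.

**Checks that failed or disagreed:**
- **Automatic edge fit, final pictures:** it gave seated heights within about 1 mm for plug_38, plug_51 and plug_76. For plug_64 it locked onto the wrong edge, as did the fits of the partly hidden tube feet for all but tube_76. I relied on the outline check instead.
- **Closed gripper opening:** it read about 10 mm on the 12 mm stems, but every grasp held.
- **Gripping plug_76:** the tool stopped about 1 mm higher than planned with 6 N upward force, probably touching the flange. It had no visible effect.

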